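# Fit the buffing disc on the shoe-polishing machine

### The arm

A 7-joint arm with a two-finger parallel gripper is mounted at the origin on the work surface. World frame = base frame: x ahead of the robot, y to its left, z up, the work surface at z = 0. Lengths are in mm, angles in rad, forces in N, time in s.
With the tool pointing down it reaches from about 400 to 850 mm from the base axis. Payload 10.4 kg.
Tool frame: the origin (TCP) lies between the finger pads; the fingertips stand 8 mm ahead of it and the grasp point (between the pads) lies 11 mm behind it; z points along the fingers, y is the line along which they close (so a half turn about z gives the same grasp; the last joint's range is limited). The gripper opens to 87 mm and grips with 3 to 60 N. Pads are 19 mm wide; open, the fingers measure 117 mm over their backs; the gripper's body (75 mm by 190 mm) begins 51 mm behind the grasp point.
Start: joints at [1.084, 0.332, -0.065, 1.46, 0.022, 1.35, -0.088], TCP at [279.617, -558.986, 230.576] pointing down, gripper open.
Joint ranges: [-2.6, 2.6], [-0.5, 2.12], [-1.47, 1.34], [0.16, 2.42], [-1.27, 4.41], [0.06, 2.06], [-2.6, 2.6]. Speed limits (rad/s): [2.22, 2.22, 2.79, 2.79, 3.14, 3.14, 3.14].

### API

Orientations are given as a 3x3 rotation matrix whose columns are the frame's x, y, z axes.
In Python, from station import * gives the robot as it stands.
- The arm moves only by the tool carry_out, never from a script. Its argument "moves" is text: rows parted by semicolons, each of 5 numbers parted by spaces: the opening, from 0 (shut) to 1 (fully open), then the shift along the world's x, y, z normalised to -1 to 1, where 1 is 1 m, then the turn about the world's z normalised to -1 to 1, where 1 is 180 degrees. A call has 1 to 20 rows; each row is the pose to reach, as a shift and turn from the pose commanded when the call began, turning the shorter way round; what a row does not reach only later rows make up. A row lasts 1/12 s, in which the tool goes at most 41.7 mm and 7.16 degrees, less where a joint would pass 70% of its speed; a pose out of reach is approached as far as the arm can. A call with a number of a shift or a turn outside -1 to 1 is refused whole. A call with a gripper value outside its range is refused whole. The fingers move at their own pace and stop on an object; "force" is the grip in N (left out, the last holds). Time passes only in rows, so rows that repeat a pose let the fingers close. It gives the time, the measured TCP pose, the force, the opening and the grip force at its end, in the units of the state.
- get_obs(): the state, without advancing time (a new reading comes with each control period).
- read_camera(name): name is "scene" or "top" or "wrist"; returns the picture (384x512x3 uint8, red, green, blue); there is no depth.
- camera_params(name): a dict with "fx", "fy", "cx", "cy" (pixels), "k1" (the pictures are not rectified: a ray, as slopes to the right and down, at radius r is drawn at 1 + k1 r^2 times it, then the intrinsics apply), "rvec" (rotation vector, rad) and "tvec" (3), from world to camera coordinates, as OpenCV has them. Camera axes: x right, y down, z forward; pixel columns grow to the right and rows downward; lengths in mm; the calibration is good to about 2 mm. A picture is of the moment at which its call begins: read the wrist's pose just before it. camera_params takes no time and is no camera call; for the wrist camera it gives the pose at the moment of the call.
- close_job(): hands the job in; it is judged then, once.
The state is a dict: "time_s": time; "qpos": joint angles; "dq": joint speeds; "tau": joint torques, N m; "tcp_pos": TCP position; "tool_rot": TCP orientation; "wrist_force": force on the tool from outside, world axes, zero at the start; "ft_torque": the same for the moment, N m; "opening": finger opening in mm; "finger_force": force on a finger pad.
Only numpy, scipy, OpenCV 4.12 (cv2) and the standard library are available. Lean on these libraries where they do the work, as an engineer would, in place of code of your own. Each camera call takes 0.05 s, during which the arm holds its last target. There are 200 camera calls.

### The job

Fit the orange-rimmed buffing disc onto the grey shoe-polishing machine: lower it gently over the spindle and, turning it under light pressure until it drops, over the brass drive pin as well, so that it sits fully home on the hub. Then slide the yellow keeper all the way in over the disc's rim to its stop and let go. Do not force the disc against the machine or tip it, and leave the other things where they are.

Things in the scene. Friction and masses are not known exactly. Their poses are not given: they have to be found in the camera images.
- disc: Loose buffing disc, 0.25 kg, lying flat, grip block up; origin at the centre of its underside, z up. Blue plate 66 x 66 x 12 mm in an orange felt ring (outer radius 56, inner 34, from 2 to 16 mm above the underside). A 16 mm bore runs through plate and block on the z axis; one 10 mm pin hole goes through the plate, centred 25 mm from the axis towards the disc's +x.
- disc_grip (a point): Point on the disc's axis 40 mm above its underside, in the aluminium grip block: 36 x 36 mm, sides along the disc's x and y, from 12 to 50 mm above the underside. Grasp it from above across two opposite flats with the fingertips at least 18 mm above the underside.
- machine: Grey polishing machine, fixed, 180 (x) x 250 (y) x 70 mm high; origin at the centre of its underside. On its top, 30 mm from the centre towards -y, a steel hub carries the upright spindle and the brass drive pin. The yellow keeper is on its +y side, out at the start. Its bearing takes no more than 30 N from the disc.
- seat (a point): Point on the spindle axis on the hub's face, 76 mm above the shelf, axes as the machine's: home for the disc's origin. The spindle, 14 mm thick, rises 54 mm above it (last 6 mm tapered). Drive pin: 8 mm thick, 12 mm tall (last 2 tapered), 25 mm from the axis; its bearing is not measured: up to 0.7 rad either side of the machine's +x, held by stiff gearing (1.5 N m).
- keeper_grip (a point): Point on the axis of the keeper's black square grip post (14 x 14 mm, sides along the machine's x and y, 36 mm tall), 8 mm below the post's top and 28 mm above the yellow block it stands on. With the keeper out it is 124 mm from the spindle axis.
- keeper (a joint): Travel of the yellow keeper in m: 0 out, 0.038 at its inner stop; slides along the machine's -y towards the spindle with about 3 N of friction and stays where left. Its tongue passes 3 mm above the ring of a fully home disc and reaches 12 mm over it. A disc off the pin rests 12 mm too high and blocks it; turned under a few newtons, the disc drops when hole and pin are within about 0.04 rad.
- dish: Blue ceramic dish, radius 55, 32 mm high, bystander; origin at the centre of its underside.
- shoehorn: Chrome shoehorn lying along its x, 210 mm long, bystander; origin under its middle.
- tin: Flat polish tin, red lid, radius 41, 26 mm high, bystander; origin at the centre of its underside.
- polish_box: Black plastic box 60 x 90 x 150 mm with a grey twist cap, bystander; origin at the centre of its underside.
- shoe_brush: Wooden shoe brush 150 x 50 x 42 mm, bystander; origin at the centre of its underside.
- cleaner: Amber bottle, radius 30, 150 mm high, bystander; origin at the centre of its underside.

How it is judged (in metres and radians):
On the way, in this order (a step that is already met when the one before it is completed fails the run):
1. the disc sits fully home over spindle and pin, with the keeper still out (z of disc in the frame of seat between -0.003 and 0.003 m and horizontal distance between disc and seat below 0.003 m and angle between disc's own z axis and vertical below 0.06 rad and value of joint keeper below 0.012 m), for 0.2 s.
2. the keeper is pushed in to its stop (value of joint keeper above 0.035 m), for 0.2 s.
At the end, for the whole second after the job is handed in: The disc is at rest fully home on the hub (underside within 3 mm of the hub's face and of the spindle axis, level within 0.06 rad), so with the pin in its hole, and the keeper is within 3 mm of its inner stop (z of disc in the frame of seat between -0.003 and 0.003 m and horizontal distance between disc and seat below 0.003 m and angle between disc's own z axis and vertical below 0.06 rad and value of joint keeper above 0.035 m and linear speed of disc below 0.02 m/s); the robot touches nothing.
It fails at once if the disc is forced against or dropped on the machine (over 35 N) (contact force between disc and machine above 35 N).
It fails at once if the disc is tipped by more than 0.4 rad (angle between disc's own z axis and vertical above 0.4 rad).
It fails at once if a bystander is moved by more than 30 mm (distance of any of dish, shoehorn, tin, polish_box, shoe_brush, cleaner from where it was at the start of the episode above 0.03 m).
It also fails if it takes over 72 s, if anything falls off the work surface, if the arm or the gripper's body presses on something with over 40 N, if the wrist force passes 120 N, or if a joint passes its speed limit or range.

## Working session

There is one attempt and no reset: what is moved stays moved. The work goes in short steps, Python scripts to look and compute and a tool call to move; the robot and the scene stay as the last step left them, time stands still between calls to the robot, and variables do not carry over. Pictures are saved under pics/ and viewed, at most 10 in all, crops included, and the job is handed in when it is done.

Besides the shell and the picture viewer there is one more tool, called after "Request:" as name(argument=value, ...) on one line, values as JSON. carry_out: Moves the arm, as the interface text tells. Its arguments: {"type":"object","properties":{"moves":{"type":"string"},"force":{"type":"number"}},"required":["moves"]}

```bash
mkdir -p pics
cat > h.py <<'E'
from station import *
import numpy as np, cv2
def save(n,f,bgr=True):
    im=read_camera(n); cv2.imwrite('pics/'+f,cv2.cvtColor(im,cv2.COLOR_RGB2BGR)); return im
def ray(P,u,v):
    x=(u-P['cx'])/P['fx'];y=(v-P['cy'])/P['fy'];k=P['k1']
    rd=np.hypot(x,y);r=rd
    for _ in range(30): r=rd/(1+k*r*r)
    s=r/rd if rd>0 else 1
    R=cv2.Rodrigues(np.array(P['rvec'],float))[0];t=np.array(P['tvec'],float).ravel()
    return -R.T@t, R.T@np.array([x*s,y*s,1.])
def onz(P,u,v,z):
    c,d=ray(P,u,v); return c+d*(z-c[2])/d[2]
def proj(P,p):
    R=cv2.Rodrigues(np.array(P['rvec'],float))[0];c=R@np.array(p,float)+np.array(P['tvec'],float).ravel()
    x,y=c[:2]/c[2];s=1+P['k1']*(x*x+y*y)
    return P['fx']*x*s+P['cx'],P['fy']*y*s+P['cy']
E
python3 - <<'E'
from h import *
a=save('scene','s0.png');b=save('top','t0.png')
o=get_obs();print(o)
for n in('scene','top','wrist'):
    P=camera_params(n);print(n,P, ray(P,256,192)[0])
E
```

```text
{'time_s': 0.1, 'qpos': array([ 1.0844105 ,  0.33279243, -0.06473023,  1.46086874,  0.02158339,
        1.34994822, -0.0884997 ]), 'dq': array([-0.00020773, -0.00084171,  0.00075093, -0.00117306, -0.00038392,
       -0.00157235, -0.00039319]), 'tau': array([ 9.95514274e-04, -6.24547863e+01,  2.41529202e-02, -3.90718281e+01,
       -6.15684455e-02,  3.65358603e-02,  6.34355979e-05]), 'tcp_pos': array([ 279.4415922 , -558.64826437,  229.83828494]), 'tool_rot': array([[ 8.94345364e-01,  4.47376778e-01, -6.23972685e-04],
       [ 4.47377211e-01, -8.94344605e-01,  1.16542138e-03],
       [-3.66641437e-05, -1.32144037e-03, -9.99999126e-01]]), 'wrist_force': array([-0.63908506,  0.09109027,  0.46781513]), 'ft_torque': array([0.01806958, 0.02271029, 0.00273431]), 'finger_force': 0.0, 'opening': 86.90023386787003}
scene {'fx': 410.41695912189664, 'fy': 410.41695912189664, 'cx': 253.86744166094138, 'cy': 190.84959631591155, 'k1': -0.14004479599790062, 'rvec': array([ 1.59432056,  1.99945041, -0.80074586]), 'tvec': array([ 194.05411921, -309.77068365, 1514.68513141])} [1276.90813037   98.88047063  887.47631183]
top {'fx': 437.22211003867574, 'fy': 437.22211003867574, 'cx': 259.704080201511, 'cy': 191.09573621452182, 'k1': 0.02527745330515995, 'rvec': array([ 2.17174281, -2.15883511,  0.13271446]), 'tvec': array([ -80.88147938,  566.54298928, 1530.97470273])} [ 386.978131    -66.96588297 1586.5559585 ]
wrist {'fx': 266.823865315813, 'fy': 266.823865315813, 'cx': 251.60666223254808, 'cy': 189.6345250988843, 'k1': -0.053590714467734564, 'rvec': array([-2.44025863,  1.50847179,  0.23659135]), 'tvec': array([-624.77560167,  -36.37838466,  391.36547324])} [ 355.17082536 -521.27123663  383.35995569]
```

View pics/t0.png

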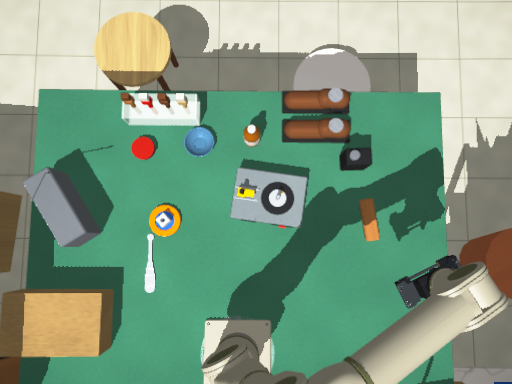

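View pics/s0.png

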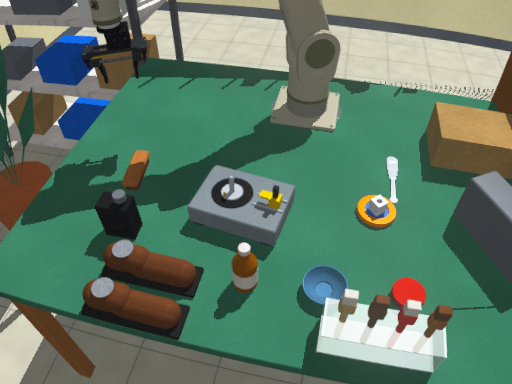

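The top view shows the disc at about (165,220) and the machine at (270,195). The hub is at about (277,198) and the yellow keeper at (246,190), on the machine's +y side. The scene view agrees with this layout.

Run:
```python
from h import *
P=camera_params('top')
im=cv2.imread('pics/t0.png');hsv=cv2.cvtColor(im,cv2.COLOR_BGR2HSV)
def cen(lo,hi,box):
    m=cv2.inRange(hsv,lo,hi);k=np.zeros_like(m);x0,y0,x1,y1=box;k[y0:y1,x0:x1]=m[y0:y1,x0:x1]
    c=max(cv2.findContours(k,0,1)[0],key=cv2.contourArea);return cv2.minAreaRect(c),cv2.contourArea(c)
r=cen((8,150,120),(22,255,255),(140,195,190,245));print('disc',r,onz(P,*r[0][0],14))
r=cen((23,150,120),(35,255,255),(225,170,265,210));print('keep',r,onz(P,*r[0][0],80))
r=cen((0,0,0),(179,255,60),(255,178,300,216));print('hub',r,onz(P,*r[0][0],72))
r=cen((0,0,90),(179,60,200),(225,155,315,235));print('mach',r,[onz(P,*q,70).round() for q in cv2.boxPoints(r[0])])
for n,q in(('disc',(165,220)),):
    z=im[200:242,145:187];cv2.imwrite('pics/c0.png',np.hstack([cv2.resize(z,(400,400),interpolation=2),cv2.resize(im[155:235,225:315],(450,400),interpolation=2)][:2]))
```

```text
disc (((164.25, 220.25001525878906), (30.405588150024414, 31.11269760131836), 45.0), 745.0) [461.8858225  263.76529572  14.        ]
keep (((245.56756591796875, 192.59458923339844), (16.439897537231445, 9.206343650817871), 9.462322235107422), 111.0) [556.02532908 -28.20731927  80.        ]
hub (((277.5, 198.0), (30.0, 31.0), 90.0), 725.5) [ 538.69252335 -139.33499955   72.        ]
mach (((268.6300048828125, 197.0900115966797), (71.70062255859375, 51.760215759277344), 8.130101203918457), 3326.5) [array([469.,  27.,  70.]), array([650.,   4.,  70.]), array([ 615., -246.,   70.]), array([ 436., -219.,   70.])]
```

View pics/c0.png

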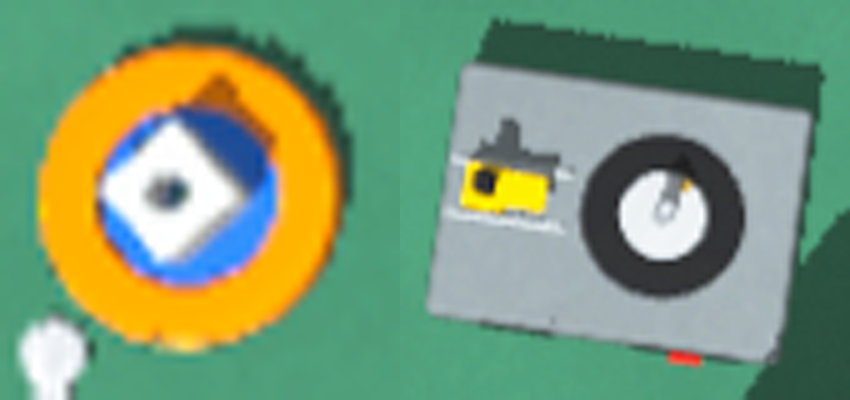

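The crop shows the disc's grip block turned about 45°. The pin is just visible, up and to the right of the spindle. I'll look at the hub from close by, on the way to the disc.

Request:
carry_out(moves="1 0.184 0.382 0 0;1 0.184 0.382 0 0;1 0.184 0.382 0 0;1 0.184 0.382 0 0;1 0.184 0.382 0 0;1 0.184 0.382 0 0;1 0.184 0.382 0 0;1 0.184 0.382 0 0;1 0.184 0.382 0 0;1 0.184 0.382 0 0;1 0.184 0.382 0 0;1 0.184 0.382 0 0;1 0.184 0.382 0 0;1 0.184 0.382 0 0;1 0.184 0.382 0 0")

```text
time_s: 1.35
tcp_pos: [463.0, -178.4, 230.4]
tool_rot: [[0.895, 0.445, -0.0], [0.445, -0.895, -0.0], [-0.0, -0.0, -1.0]]
wrist_force: [0.3, 0.6, 0.7]
opening: 87.1
finger_force: 0.0
```

Run:
```python
from h import *
P=camera_params('wrist');im=save('wrist','w0.png');np.save('w0.npy',P,allow_pickle=True)
o=get_obs();print(o['time_s'],o['tcp_pos'],ray(P,256,192)[0])
u,v=proj(P,[538.7,-139.3,76]);print(u,v)
b=cv2.imread('pics/w0.png');u,v=int(u),int(v);y0=max(v-75,0);x0=max(u-100,0)
print(x0,y0);cv2.imwrite('pics/w0c.png',cv2.resize(b[y0:y0+150,x0:x0+200],None,fx=4,fy=4,interpolation=2))
```

```text
1.4 [ 463.08228437 -178.25391712  230.44503828] [ 538.78346197 -140.94836961  383.86472659]
250.09948211679955 103.90653223479973
150 28
```

View pics/w0c.png

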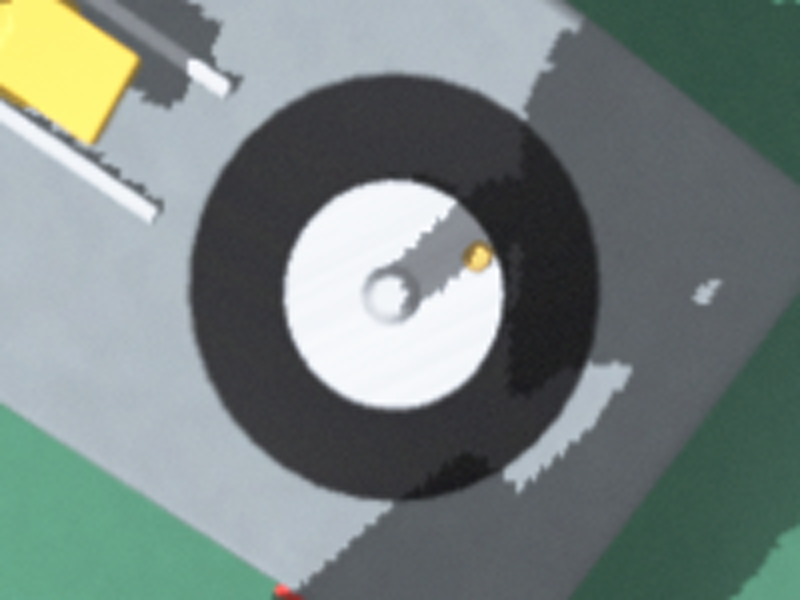

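The crop shows the hub disc centred at about (393,294), the brass pin at (478,257) and the spindle tip at about (391,294).

Run:
```python
from h import *
P=np.load('w0.npy',allow_pickle=True).item()
f=lambda u,v:(150+(u+.5)/4-.5,28+(v+.5)/4-.5)
h=onz(P,*f(393,294),76);p=onz(P,*f(478,257),88);t=onz(P,*f(391,294.5),130)
im=cv2.imread('pics/w0.png');g=cv2.cvtColor(im,cv2.COLOR_BGR2HSV)
m=cv2.inRange(g,(0,0,0),(179,255,80));k=np.zeros_like(m);k[40:158,192:305]=m[40:158,192:305]
y=cv2.inRange(g,(22,120,120),(35,255,255));
print('hub',h,'tip',t,'pin',p,'r',np.hypot(*(p-t)[:2]),'bearing',np.arctan2(*(p-t)[1::-1]),np.arctan2(*(p-h)[1::-1]))
# rails and machine edges
a=onz(P,*f(30,135),76);print('rail',onz(P,*f(235,90),76),onz(P,*f(80,-10),76),onz(P,*f(155,215),76),onz(P,*f(0,110),76))
```

```text
hub [ 540.25353909 -135.79841458   76.        ] tip [ 539.69611288 -136.3430814   130.        ] pin [ 558.49766713 -151.83944025   88.        ] r 24.36463788660048 bearing -0.6893275765060993 -0.7212281849845281
rail [568.29312449 -75.65031344  76.        ] [572.79173921 -29.50950429  76.        ] [530.28661452 -68.82630349  76.        ] [536.72289778 -21.04939643  76.        ]
```

Request:
carry_out(moves="1 0 0.33 0.02 0;1 0 0.4 0.02 0;1 -0.04 0.4 0.02 0;1 -0.04 0.4 0.02 0;1 -0.04 0.4 0.02 0;1 -0.04 0.4 0.02 0;1 -0.04 0.4 0.02 0;1 -0.04 0.4 0.02 0;1 -0.04 0.4 0.02 0;1 -0.04 0.4 0.02 0;1 -0.04 0.4 0.02 0;1 -0.04 0.4 0.02 0;1 -0.04 0.4 0.02 0;1 -0.04 0.4 0.02 0")

```text
time_s: 2.57
tcp_pos: [424.2, 221.2, 250.4]
tool_rot: [[0.896, 0.445, -0.0], [0.445, -0.896, -0.001], [-0.0, 0.001, -1.0]]
wrist_force: [-0.5, -1.4, -0.1]
opening: 86.8
finger_force: 0.0
```

Run:
```python
from h import *
P=camera_params('wrist');im=save('wrist','w1.png');np.save('w1.npy',P,allow_pickle=True)
o=get_obs();print(o['time_s'],o['tcp_pos'],o['qpos'],ray(P,256,192)[0])
u,v=proj(P,[461.9,263.8,30]);print(u,v)
b=cv2.imread('pics/w1.png');u,v=int(u),int(v);y0=max(v-60,0);x0=max(u-75,0)
print(x0,y0);cv2.imwrite('pics/w1c.png',cv2.resize(b[y0:y0+120,x0:x0+150],None,fx=5,fy=5,interpolation=2))
```

```text
2.6167 [424.21456492 221.34950949 250.42981699] [ 0.2331864   0.04786034 -0.82078876  1.76712816  0.03645542  1.34234489
 -1.70522678] [500.00963444 258.71506452 403.85171269]
235.68173045145193 128.66229377709797
160 68
```

View pics/w1c.png

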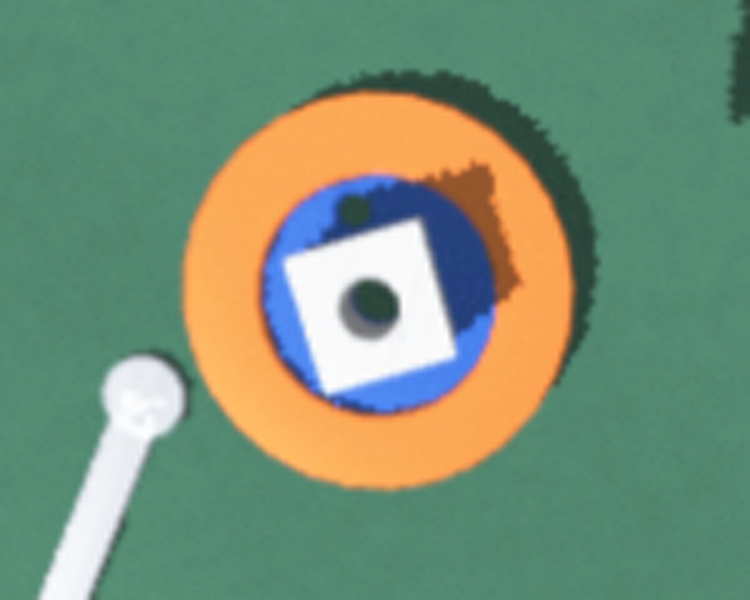

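The crop shows the grip block's top corners at (423,217), (284,260), (326,395) and (457,355). The pin hole is at (353,210), and the ring is centred at about (378,290).

Run:
```python
from h import *
P=np.load('w1.npy',allow_pickle=True).item()
f=lambda u,v:(160+(u+.5)/5-.5,68+(v+.5)/5-.5)
C=np.array([onz(P,*f(*q),50) for q in((423,217),(284,260),(326,395),(457,355))]);c=C.mean(0)
e=np.diff(np.vstack([C,C[:1]]),axis=0);print(c,np.linalg.norm(e,axis=1),np.arctan2(e[:,1],e[:,0])%(np.pi/2))
h=onz(P,*f(353,210),12);r=onz(P,*f(378,290),16);print('hole',h,'ring',r,h-c,np.hypot(*(h-c)[:2]),np.arctan2(*(h-c)[1::-1]))
print(get_obs()['tool_rot'][:, :2])
```

```text
[462.46296751 265.12690557  50.        ] [37.49256404 36.29053648 36.31205933 36.13121482] [0.74835563 0.7354654  0.75369677 0.70270602]
hole [480.59817929 282.39228281  12.        ] ring [464.03897071 266.44393872  16.        ] [ 18.13521178  17.26537723 -38.        ] 25.039551855991135 0.760831918074117
[[ 8.95664574e-01  4.44730221e-01]
 [ 4.44730117e-01 -8.95664413e-01]
 [-3.05283429e-04  5.38116170e-04]]
```

The measurements match the given sizes: block 36 mm, hole 25 mm from the axis. I take the disc centre as (463, 265.5) with yaw 0.74. The pin bears about −0.70. I'll grasp with tool yaw 0.74+π/2, which is a turn of +0.59.

Request:
carry_out(moves="1 0.039 0.044 -0.04 0.2;1 0.039 0.044 -0.08 0.4;1 0.039 0.044 -0.12 0.589;1 0.039 0.044 -0.12 0.589;1 0.039 0.044 -0.12 0.589;1 0.039 0.044 -0.12 0.589;1 0.039 0.044 -0.12 0.589;1 0.039 0.044 -0.12 0.589;1 0.039 0.044 -0.12 0.589;1 0.039 0.044 -0.12 0.589;1 0.039 0.044 -0.12 0.589;1 0.039 0.044 -0.12 0.589;1 0.039 0.044 -0.12 0.589;1 0.039 0.044 -0.12 0.589;1 0.039 0.044 -0.12 0.589;1 0.039 0.044 -0.12 0.589;1 0.039 0.044 -0.12 0.589;1 0.039 0.044 -0.12 0.589")

```text
time_s: 4.12
tcp_pos: [462.9, 266.3, 130.5]
tool_rot: [[-0.673, 0.739, 0.0], [0.739, 0.673, -0.0], [-0.0, -0.0, -1.0]]
wrist_force: [0.4, -0.5, -0.5]
opening: 87.3
finger_force: 0.0
```

Run:
```python
from h import *
o=get_obs();R=o['tool_rot'];print(o['tcp_pos'],np.arctan2(R[1,0],R[0,0]),o['qpos'])
P=camera_params('wrist');im=save('wrist','w2.png');g=cv2.cvtColor(im,cv2.COLOR_RGB2HSV)
m=cv2.inRange(g,(5,120,90),(22,255,255));c=max(cv2.findContours(m,0,1)[0],key=cv2.contourArea);print(cv2.boundingRect(c))
e=cv2.fitEllipse(cv2.convexHull(c));print(e,onz(P,*e[0],16))
```

```text
[462.93085917 266.33065067 130.48934404] 2.3095294979398293 [ 0.32157747  0.43666183 -1.11986651  1.78199942  0.4224123   1.19179876
 -0.18460374]
(198, 133, 106, 103)
((250.59791564941406, 184.03955078125), (102.0030288696289, 105.15666961669922), 96.65036010742188) [459.20364434 268.74476527  16.        ]
```

Request:
carry_out(moves="1 -0.001 0.001 -0.04 0;1 -0.001 0.001 -0.075 0;1 -0.001 0.001 -0.095 0;1 -0.001 0.001 -0.101 0;1 -0.001 0.001 -0.101 0;1 -0.001 0.001 -0.101 0;1 -0.001 0.001 -0.101 0;0.3 -0.001 0.001 -0.101 0;0.3 -0.001 0.001 -0.101 0;0.3 -0.001 0.001 -0.101 0;0.3 -0.001 0.001 -0.101 0;0.3 -0.001 0.001 -0.101 0;0.3 -0.001 0.001 -0.101 0;0.3 -0.001 0.001 -0.101 0;0.3 -0.001 0.001 -0.101 0", force=30)

```text
time_s: 5.42
tcp_pos: [461.6, 268.0, 29.6]
tool_rot: [[-0.677, 0.736, -0.0], [0.736, 0.677, 0.0], [0.0, 0.0, -1.0]]
wrist_force: [-0.8, 0.6, -0.0]
opening: 41.7
finger_force: 0.0
```

Request:
carry_out(moves="0 0 0 0 0;0 0 0 0 0;0 0 0 0 0;0 0 0 0 0;0 0 0 0 0;0 0 0 0 0;0 0 0 0.03 0;0 0 0 0.07 0;0 0 0 0.11 0;0 0 0 0.15 0;0 0 0 0.15 0;0 0 0 0.15 0", force=30)

```text
time_s: 6.42
tcp_pos: [462.6, 268.5, 181.2]
tool_rot: [[-0.676, 0.736, 0.004], [0.736, 0.676, 0.001], [-0.002, 0.003, -1.0]]
wrist_force: [0.1, -0.2, -3.4]
opening: 35.6
finger_force: 30.0
```

Run:
```python
from h import *
o=get_obs();R=o['tool_rot'];print(o['tcp_pos'],np.arctan2(R[1,0],R[0,0]),o['wrist_force'],o['opening'])
P=camera_params('wrist');im=save('wrist','w3.png');g=cv2.cvtColor(im,cv2.COLOR_RGB2HSV)
m=cv2.inRange(g,(5,120,90),(22,255,255));c=max(cv2.findContours(m,0,1)[0],key=cv2.contourArea);print(cv2.boundingRect(c))
e=cv2.fitEllipse(cv2.convexHull(c));zu=o['tcp_pos'][2]-29.6;q=onz(P,*e[0],zu+16);d=q-o['tcp_pos'];print(e,q,'tool',R.T@d)
```

```text
[462.60820943 268.52844363 181.20945597] 2.313724023051507 [ 0.127949   -0.19344628 -3.44999406] 35.560518409355105
(173, 151, 158, 103)
((251.5491180419922, 217.48895263671875), (131.48948669433594, 155.77162170410156), 91.33805084228516) [455.55006798 276.30424909 167.60945597] tool [10.5249912   0.01456427 13.5817841 ]
```

View pics/w3.png

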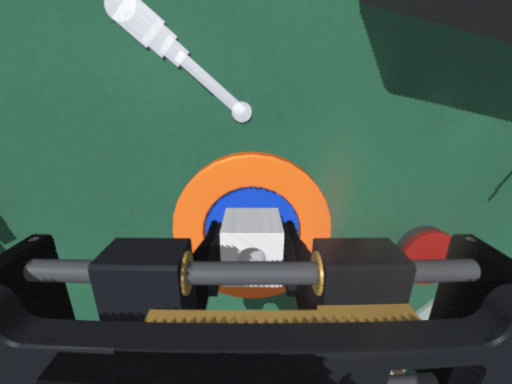

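The wrist view shows the disc held level. Its ring spans columns 173–331 with its top edge at row 151; the lower part is hidden by the gripper. I'll fit a circle to the visible outer rim.

Run:
```python
from h import *
from scipy.optimize import least_squares as L
o=get_obs();R=o['tool_rot'];P=camera_params('wrist');T=o['tcp_pos']
im=cv2.imread('pics/w3.png');g=cv2.cvtColor(im,cv2.COLOR_BGR2HSV)
m=cv2.inRange(g,(5,120,90),(22,255,255));zu=T[2]-29.6
pts=[]
for v in range(153,236,3):
    c=np.where(m[v,165:340])[0]+165; pts+=[(c.min()-.5,v),(c.max()+.5,v)]
q=np.array([R.T@(onz(P,u,v,zu+16)-T) for u,v in pts])[:,:2]
s=L(lambda a:np.hypot(q[:,0]-a[0],q[:,1]-a[1])-a[2],[0,0,56],loss='soft_l1');print(s.x,np.abs(s.fun).max())
s=L(lambda a:np.hypot(q[:,0]-a[0],q[:,1]-a[1])-56,[0,0],loss='soft_l1');print(s.x)
bl=[R.T@(onz(P,u,209,zu+50)-T) for u in(224,280)];print(bl)
print('cam in tool',R.T@(ray(P,256,192)[0]-T))
```

```text
[ 0.39878991 -0.07901682 54.72986802] 0.968596060214395
[-1.54281975 -0.0868914 ]
[array([ 30.34139009, -14.71244598, -20.43260762]), array([ 30.33139012,  15.33639373, -20.41929471])]
cam in tool [  83.78716217    0.2588262  -153.5200978 ]
```

The disc is centred in the grip to within about 1 mm. I'll carry it with the turn already made to a spot 100 mm short of the hub, and measure the hub and pin again in that orientation.

Request:
carry_out(moves="0 0.012 -0.02 0.02 -0.03;0 0.012 -0.05 0.02 -0.07;0 0.012 -0.09 0.02 -0.11;0 0.012 -0.13 0.02 -0.15;0 0.012 -0.17 0.02 -0.19;0 0.012 -0.21 0.02 -0.23;0 0.012 -0.25 0.02 -0.27;0 0.012 -0.29 0.02 -0.31;0 0.012 -0.33 0.02 -0.34;0 0.012 -0.37 0.02 -0.38;0 0.012 -0.41 0.02 -0.42;0 0.012 -0.45 0.02 -0.459;0 0.012 -0.479 0.02 -0.459;0 0.012 -0.479 0.02 -0.459;0 0.012 -0.479 0.02 -0.459;0 0.012 -0.479 0.02 -0.459")

```text
time_s: 7.8
tcp_pos: [473.0, -210.0, 198.0]
tool_rot: [[0.642, 0.766, -0.002], [0.766, -0.642, 0.002], [0.0, -0.003, -1.0]]
wrist_force: [-0.5, 0.6, -2.8]
opening: 35.9
finger_force: 30.0
```

Run:
```python
from h import *
o=get_obs();R=o['tool_rot'];T=o['tcp_pos'];print(o['time_s'],T,np.arctan2(R[1,0],R[0,0]),o['qpos'],R)
P=camera_params('wrist');im=save('wrist','w4.png');np.save('w4.npy',P,allow_pickle=True)
u,v=proj(P,[539,-135,76]);print(u,v)
b=cv2.imread('pics/w4.png');u,v=int(u),int(v);y0=max(v-60,0);x0=max(u-80,0)
print(x0,y0);cv2.imwrite('pics/w4c.png',cv2.resize(b[y0:y0+120,x0:x0+160],None,fx=5,fy=5,interpolation=2))
```

```text
7.8 [ 472.98432389 -209.98719885  197.9661093 ] 0.8730848762151283 [ 1.02600842  0.19349787 -0.76826511  1.75228511  0.13968622  1.25480258
 -0.47456687] [[ 6.42465619e-01  7.66311560e-01 -2.12633657e-03]
 [ 7.66314503e-01 -6.42462747e-01  1.92390073e-03]
 [ 1.08215332e-04 -2.86548262e-03 -9.99995889e-01]]
254.0229614704047 88.07752384430053
174 28
```

View pics/w4c.png

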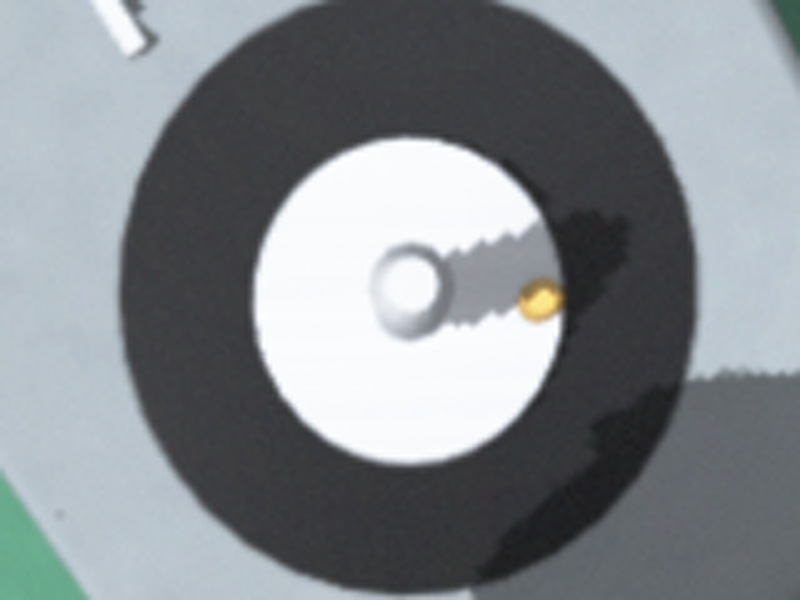

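The crop shows the hub centred at about (409,301), the pin top at (541,297) and the spindle tip at (410,284).

Run:
```python
from h import *
P=np.load('w4.npy',allow_pickle=True).item();o=get_obs();R=o['tool_rot'];T=o['tcp_pos']
f=lambda u,v:(174+(u+.5)/5-.5,28+(v+.5)/5-.5)
h=onz(P,*f(409,301),76);p=onz(P,*f(541,297),88);t=onz(P,*f(410,284),130)
for n,q in(('hub',h),('tip',t),('pin',p)):print(n,q,'from tool',R.T@(q-T))
for a in(h,t):print(np.hypot(*(p-a)[:2]),np.arctan2(*(p-a)[1::-1]))
```

```text
hub [ 540.19103541 -135.66397449   76.        ] from tool [ 99.57168916   4.11182378 122.43175634]
tip [ 539.48862422 -135.83007811  130.        ] from tool [98.99606639  3.57401223 68.43267867]
pin [ 558.95317272 -151.30792726   88.        ] from tool [ 99.61193738  28.51675751 110.38399121]
24.42848858827065 -0.6950162220670335
24.86830237426826 -0.6717959272751575
```

Run:
```python
from h import *
from scipy.optimize import least_squares as L
o=get_obs();R=o['tool_rot'];T=o['tcp_pos'];zu=T[2]-29.6;P=camera_params('wrist')
im=cv2.imread('pics/w4.png');g=cv2.cvtColor(im,cv2.COLOR_BGR2HSV)
m=cv2.inRange(g,(5,120,60),(22,255,255));b=cv2.inRange(g,(100,120,40),(130,255,255))
q=[]
for u in range(208,298,3):
    r=np.where(b[160:236,u])[0]
    if len(r)and m[160+r[0]-3,u]: q.append((R.T@(onz(P,u,160+r[0]-.5,zu+16)-T))[:2])
q=np.array(q);print(len(q))
for fx in(0,1):
    s=L(lambda a:np.hypot(q[:,0]-a[0],q[:,1]-a[1])-(34 if fx else a[2]),[0,0,34],loss='soft_l1');print(s.x,np.abs(s.fun).max())
w=[ (u,np.where(m[:,u])[0].min()) for u in(240,250,260)]
for z in(2,16):print(z,[ (R.T@(onz(P,u,v-.5,zu+z)-T))[:2] for u,v in w])
```

```text
30
[-0.31987782  0.18081283 32.99069361] 0.3820448341064022
[-1.4821825   0.17518781 34.        ] 0.5011061076757102
2 [array([52.95164286, -7.60959515]), array([53.63545419, -0.77686433]), array([52.94865103,  6.05138768])]
16 [array([55.37811323, -6.99650381]), array([56.00906359, -0.69196652]), array([55.37535268,  5.60843818])]
```

Request:
carry_out(moves="0 0.02 0.022 0 0;0 0.04 0.045 0 0;0 0.06 0.066 -0.01 0;0 0.068 0.075 -0.02 0;0 0.068 0.075 -0.03 0;0 0.068 0.075 -0.03 0;0 0.068 0.075 -0.03 0;0 0.068 0.075 -0.03 0;0 0.068 0.075 -0.03 0")

```text
time_s: 8.6
tcp_pos: [541.5, -136.9, 170.2]
tool_rot: [[0.644, 0.765, 0.001], [0.765, -0.644, -0.001], [-0.0, 0.001, -1.0]]
wrist_force: [0.4, 0.7, -2.8]
opening: 35.6
finger_force: 30.0
```

Run:
```python
from h import *
o=get_obs();R=o['tool_rot'];T=o['tcp_pos'];print(o['time_s'],T,o['wrist_force'],o['ft_torque'],R[:,2])
P=camera_params('wrist');im=save('wrist','w5.png')
s=camera_params('scene');b=cv2.cvtColor(read_camera('scene'),cv2.COLOR_RGB2BGR);cv2.imwrite('pics/s5.png',b)
cv2.imwrite('pics/s5c.png',cv2.resize(b[120:250,170:310],None,fx=4,fy=4,interpolation=2))
```

```text
8.6 [ 541.4683772  -136.86049705  170.22069919] [ 0.44398734  0.70077424 -2.79091006] [ 0.02104621 -0.00589147 -0.00050575] [ 7.08787234e-04 -9.01719983e-04 -9.99999342e-01]
```

View pics/s5c.png

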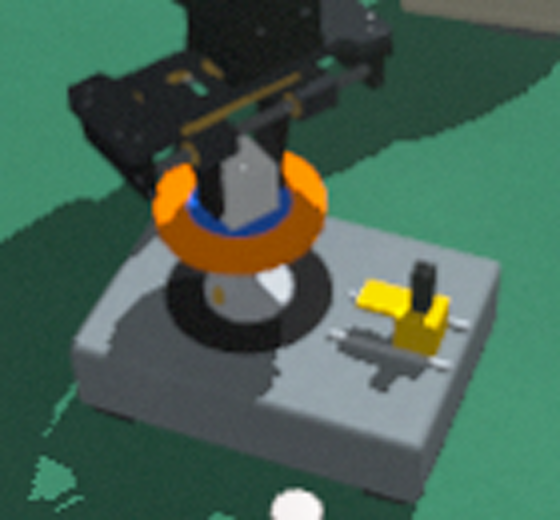

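The scene view shows the disc level above the spindle, with the pin visible and the keeper out. Now I'll descend gently, watching the force.

Request:
carry_out(moves="0 -0.001 0.002 0 0;0 -0.001 0.002 -0.004 0;0 -0.001 0.002 -0.008 0;0 -0.001 0.002 -0.012 0;0 -0.001 0.002 -0.013 0;0 -0.001 0.002 -0.014 0;0 -0.001 0.002 -0.014 0;0 -0.001 0.002 -0.014 0")

```text
time_s: 9.37
tcp_pos: [540.7, -134.0, 155.6]
tool_rot: [[0.643, 0.766, 0.0], [0.766, -0.643, 0.0], [0.0, 0.0, -1.0]]
wrist_force: [-0.5, -0.0, -2.6]
opening: 36.0
finger_force: 30.0
```

Request:
carry_out(moves="0 0 0 -0.001 0;0 0 0 -0.002 0;0 0 0 -0.003 0;0 0 0 -0.004 0;0 0 0 -0.004 0;0 0 0 -0.004 0")

```text
time_s: 9.87
tcp_pos: [540.6, -134.0, 151.5]
tool_rot: [[0.643, 0.766, -0.0], [0.766, -0.643, 0.0], [-0.0, -0.0, -1.0]]
wrist_force: [-0.1, 0.1, -2.2]
opening: 36.0
finger_force: 30.0
```

Request:
carry_out(moves="0 0 0 -0.002 0;0 0 0 -0.004 0;0 0 0 -0.006 0;0 0 0 -0.008 0;0 0 0 -0.008 0;0 0 0 -0.008 0")

```text
time_s: 10.37
tcp_pos: [540.5, -133.9, 143.4]
tool_rot: [[0.643, 0.766, -0.0], [0.766, -0.643, 0.0], [-0.0, -0.0, -1.0]]
wrist_force: [-0.9, 0.3, -3.2]
opening: 35.8
finger_force: 30.0
```

Underside is about 114 mm high now, with the spindle in the bore and no side load. I'll go on to just above the pin.

Request:
carry_out(moves="0 0 0 -0.004 0;0 0 0 -0.008 0;0 0 0 -0.012 0;0 0 0 -0.016 0;0 0 0 -0.02 0;0 0 0 -0.022 0;0 0 0 -0.022 0;0 0 0 -0.022 0")

```text
time_s: 11.03
tcp_pos: [540.6, -134.0, 121.5]
tool_rot: [[0.643, 0.766, 0.0], [0.766, -0.643, 0.0], [0.0, -0.0, -1.0]]
wrist_force: [0.1, 0.8, -2.2]
opening: 36.0
finger_force: 30.0
```

Request:
carry_out(moves="0 0 0 -0.001 0;0 0 0 -0.002 0;0 0 0 -0.003 0;0 0 0 -0.004 0;0 0 0 -0.005 0;0 0 0 -0.005 0;0 0 0 -0.005 0")

```text
time_s: 11.62
tcp_pos: [540.5, -134.0, 116.5]
tool_rot: [[0.643, 0.766, -0.0], [0.766, -0.643, 0.0], [-0.0, -0.0, -1.0]]
wrist_force: [-0.5, 0.6, -3.7]
opening: 35.4
finger_force: 30.0
```

Request:
carry_out(moves="0 0 0 -0.0005 0;0 0 0 -0.001 0;0 0 0 -0.0015 0;0 0 0 -0.002 0;0 0 0 -0.002 0;0 0 0 -0.002 0")

```text
time_s: 12.12
tcp_pos: [540.6, -133.9, 114.5]
tool_rot: [[0.643, 0.766, 0.0], [0.766, -0.643, 0.0], [0.0, 0.0, -1.0]]
wrist_force: [-0.6, 0.1, -2.9]
opening: 36.1
finger_force: 30.0
```

There is no contact with the underside at about 85, below the pin's top, so the pin seems to be in its hole. I'll continue in small steps.

Request:
carry_out(moves="0 0 0 -0.001 0;0 0 0 -0.002 0;0 0 0 -0.003 0;0 0 0 -0.004 0;0 0 0 -0.005 0;0 0 0 -0.005 0;0 0 0 -0.005 0")

```text
time_s: 12.7
tcp_pos: [540.6, -133.9, 109.5]
tool_rot: [[0.643, 0.766, -0.0], [0.766, -0.643, 0.0], [0.0, -0.0, -1.0]]
wrist_force: [0.4, -0.9, -2.7]
opening: 35.8
finger_force: 30.0
```

Request:
carry_out(moves="0 0 0 -0.001 0;0 0 0 -0.0015 0;0 0 0 -0.002 0;0 0 0 -0.0025 0;0 0 0 -0.003 0;0 0 0 -0.003 0")

```text
time_s: 13.2
tcp_pos: [540.5, -134.0, 106.5]
tool_rot: [[0.643, 0.766, -0.0], [0.766, -0.643, -0.0], [-0.0, -0.0, -1.0]]
wrist_force: [0.3, -1.2, -3.1]
opening: 35.7
finger_force: 30.0
```

Request:
carry_out(moves="0 0 0 -0.0005 0;0 0 0 -0.001 0;0 0 0 -0.001 0")

```text
time_s: 13.45
tcp_pos: [540.6, -134.0, 105.6]
tool_rot: [[0.643, 0.766, 0.0], [0.766, -0.643, -0.0], [0.0, 0.0, -1.0]]
wrist_force: [-0.0, -0.2, -3.2]
opening: 35.9
finger_force: 30.0
```

Request:
carry_out(moves="0 0 0 -0.0003 0;0 0 0 -0.0006 0;0 0 0 -0.0006 0")

```text
time_s: 13.7
tcp_pos: [540.7, -134.0, 105.5]
tool_rot: [[0.643, 0.766, 0.0], [0.766, -0.643, -0.0], [-0.0, 0.0, -1.0]]
wrist_force: [-2.7, -0.3, 4.7]
opening: 36.1
finger_force: 30.0
```

Contact with the hub face at about 5 N, with the underside at 76 mm, so the disc is home. I'll let go, rise straight up and turn to look at the disc and keeper.

Request:
carry_out(moves="0.75 0 0 0 0;0.75 0 0 0 0;0.75 0 0 0 0;0.75 0 0 0 0;0.75 0 0 0 0;0.75 0 0 0 0;0.75 0 0 0 0;0.75 0 0 0.01 0;0.75 0 0 0.03 0;0.75 0 0 0.06 0;0.75 0 0 0.1 0;0.75 0 0 0.1 0.04;0.75 0 0 0.1 0.08;0.75 0 0 0.1 0.12;0.75 0 0 0.1 0.16;0.75 0 0 0.1 0.182;0.75 0 0 0.1 0.182;0.75 0 0 0.1 0.182")

```text
time_s: 15.2
tcp_pos: [540.7, -134.0, 205.5]
tool_rot: [[0.129, 0.992, 0.001], [0.992, -0.129, -0.0], [0.0, 0.001, -1.0]]
wrist_force: [-0.6, -0.2, -0.7]
opening: 65.1
finger_force: 0.0
```

Run:
```python
from h import *
o=get_obs();R=o['tool_rot'];T=o['tcp_pos'];print(o['time_s'],T,np.arctan2(R[1,0],R[0,0]),o['wrist_force'],o['opening'])
P=camera_params('wrist');im=save('wrist','w6.png');np.save('w6.npy',P,allow_pickle=True)
b=cv2.cvtColor(read_camera('scene'),cv2.COLOR_RGB2BGR);cv2.imwrite('pics/s6.png',b)
print(proj(P,[555,-12,110]))
cv2.imwrite('pics/w6c.png',np.hstack([cv2.resize(b[150:250,180:310],(520,400),interpolation=2)]))
```

```text
15.2 [ 540.68550512 -133.99667833  205.49904622] 1.441309374497254 [-0.59917951 -0.24798996 -0.74617412] 65.11324248310999
(np.float64(249.35410070807598), np.float64(57.8485469758368))
```

View pics/w6.png

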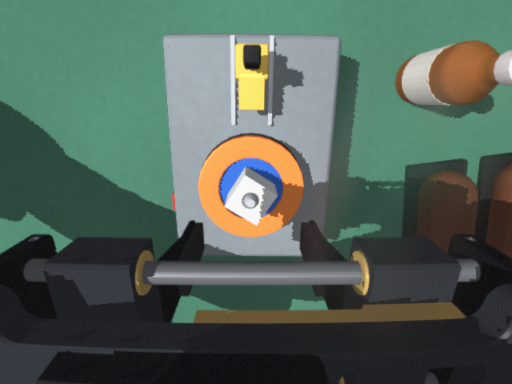

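View pics/w6c.png

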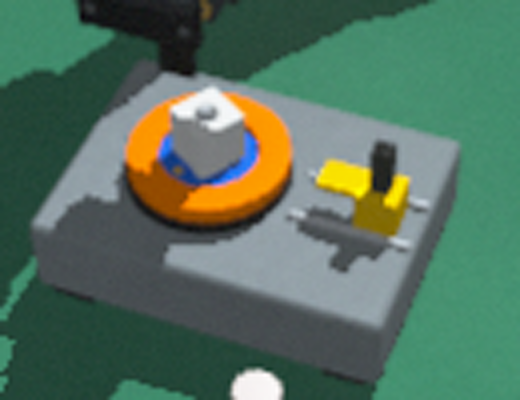

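The wrist view shows the disc seated with the keeper post at about (252,57). The scene crop shows the disc down flush on the hub, the brass pin in its hole, and the keeper still out. I'll triangulate the post's top from these two views.

Run:
```python
from h import *
P=np.load('w6.npy',allow_pickle=True).item();S=camera_params('scene')
g=cv2.cvtColor(cv2.imread('pics/w6.png'),cv2.COLOR_BGR2HSV)
m=cv2.inRange(g,(0,0,0),(179,255,50))[36:85,234:272];ys,xs=np.where(m);print('dark',xs.min()+234,xs.max()+234,ys.min()+36,ys.max()+36)
for r in range(0,49,3):print(r+36,''.join('#' if q else '.' for q in m[r]))
c,d=ray(S,180+384/4,150+149/4)
e=np.array([555.,-12]);
t=((e-c[:2])@d[:2])/(d[:2]@d[:2]);print('scene ray nearest',c+t*d)
for z in(120,125,130,135,140,145):
    print(z,onz(S,276,187.2,z)[:2],[onz(P,252,v,z)[:2].round(1) for v in(48,52,56)],np.ptp([onz(P,u,52,z)[0] for u in(244,260)]))
```

```text
dark 245 259 46 68
36 ......................................
39 ......................................
42 ......................................
45 ......................................
48 .........................#............
51 ........................##............
54 .........................#............
57 ......................##.#............
60 .................#.#######............
63 ...........###############............
66 ...........##############.............
69 ......................................
72 ......................................
75 ......................................
78 ......................................
81 ......................................
84 ......................................
scene ray nearest [555.09805281 -12.63467172 131.6317525 ]
120 [543.81275813 -14.38472161] [array([558. ,  -6.4]), array([557.6,  -9.4]), array([557.2, -12.4])] 12.972387984870238
125 [548.58877116 -13.64681485] [array([557.9,  -7.3]), array([557.5, -10.3]), array([557.1, -13.2])] 12.701042045957024
130 [553.36478418 -12.90890808] [array([557.7,  -8.3]), array([557.4, -11.1]), array([557., -14.])] 12.429696107043583
135 [558.14079721 -12.17100132] [array([557.6,  -9.2]), array([557.2, -12. ]), array([556.9, -14.8])] 12.158350168130255
140 [562.91681023 -11.43309456] [array([557.5, -10.1]), array([557.1, -12.9]), array([556.8, -15.6])] 11.887004229217041
145 [567.69282325 -10.69518779] [array([557.4, -11. ]), array([557. , -13.7]), array([556.7, -16.4])] 11.6156582903036
```

The post top is at z ≈ 133 and xy ≈ (556, −12), which agrees with 124 mm from the spindle. I'll go above it, descend to TCP z ≈ 115 and close.

Request:
carry_out(moves="0.75 0.005 0.04 0 0;0.75 0.01 0.08 0 0;0.75 0.0155 0.1215 0 0;0.75 0.0155 0.1215 0 0;0.75 0.0155 0.1215 -0.03 0;0.75 0.0155 0.1215 -0.06 0;0.75 0.0155 0.1215 -0.08 0;0.75 0.0155 0.1215 -0.09 0;0.75 0.0155 0.1215 -0.09 0;0.75 0.0155 0.1215 -0.09 0")

```text
time_s: 16.13
tcp_pos: [556.4, -12.4, 115.6]
tool_rot: [[0.127, 0.992, 0.0], [0.992, -0.127, 0.0], [0.0, 0.0, -1.0]]
wrist_force: [-0.3, 0.1, 0.8]
opening: 65.1
finger_force: 0.0
```

Request:
carry_out(moves="0 0 0 0 0;0 0 0 0 0;0 0 0 0 0;0 0 0 0 0;0 0 0 0 0;0 0 0 0 0;0 0 0 0 0;0 0 0 0 0;0 0 0 0 0;0 0 0 0 0;0 0 0 0 0", force=25)

```text
time_s: 17.05
tcp_pos: [556.5, -12.5, 115.0]
tool_rot: [[0.127, 0.992, 0.001], [0.992, -0.127, 0.0], [0.0, 0.001, -1.0]]
wrist_force: [3.4, 0.1, -2.2]
opening: 13.6
finger_force: 25.0
```

Gripped at 14 mm. Now I'll slide it along the machine's −y.

Request:
carry_out(moves="0 -0.0006 -0.005 0 0;0 -0.0013 -0.01 0 0;0 -0.0019 -0.015 0 0;0 -0.0026 -0.02 0 0;0 -0.0032 -0.025 0 0;0 -0.0038 -0.03 0 0;0 -0.0043 -0.034 0 0;0 -0.0046 -0.036 0 0;0 -0.0048 -0.038 0 0;0 -0.0048 -0.038 0 0;0 -0.0048 -0.038 0 0")

```text
time_s: 17.97
tcp_pos: [551.3, -50.3, 115.0]
tool_rot: [[0.126, 0.992, 0.0], [0.992, -0.126, 0.0], [0.0, -0.0, -1.0]]
wrist_force: [3.0, 3.0, -1.4]
opening: 13.9
finger_force: 25.0
```

Request:
carry_out(moves="0 0 -0.0007 0 0;0 -0.0001 -0.0014 0 0;0 -0.0002 -0.002 0 0;0 -0.0002 -0.002 0 0")

```text
time_s: 18.3
tcp_pos: [551.2, -50.4, 115.0]
tool_rot: [[0.125, 0.992, 0.0], [0.992, -0.125, 0.002], [0.002, 0.0, -1.0]]
wrist_force: [3.5, 8.2, -2.6]
opening: 13.8
finger_force: 25.0
```

The keeper is at its stop: the force rose to 8 N with no further travel. I'll relax the push, let go and rise.

Request:
carry_out(moves="0 0.0002 0.0018 0 0;0.7 0.0002 0.0018 0 0;0.7 0.0002 0.0018 0 0;0.7 0.0002 0.0018 0 0;0.7 0.0002 0.0018 0 0;0.7 0.0002 0.0018 0 0;0.7 0.0002 0.0018 0 0;0.7 0.0002 0.0018 0 0;0.7 0.0002 0.0018 0.02 0;0.7 0.0002 0.0018 0.06 0;0.7 0.0002 0.0018 0.1 0;0.7 0.0002 0.0018 0.13 0;0.7 0.0002 0.0018 0.13 0;0.7 0.0002 0.0018 0.13 0")

```text
time_s: 19.47
tcp_pos: [552.2, -50.7, 246.7]
tool_rot: [[0.127, 0.992, 0.003], [0.992, -0.127, -0.001], [-0.001, 0.003, -1.0]]
wrist_force: [-0.1, -0.4, -0.8]
opening: 60.8
finger_force: 0.0
```

Run:
```python
from h import *
S=camera_params('scene');a=cv2.imread('pics/s6.png');b=save('scene','s7.png');b=cv2.imread('pics/s7.png');o=get_obs();print(o['time_s'],o['tcp_pos'],o['wrist_force'],o['opening'])
for im in(a,b):
    g=cv2.cvtColor(im,cv2.COLOR_BGR2HSV)[150:250,180:310]
    for lo,hi in(((24,150,80),(34,255,255)),((5,150,80),(20,255,255))):
        c=max(cv2.findContours(cv2.inRange(g,lo,hi),0,1)[0],key=cv2.contourArea);x,y,w,h=cv2.boundingRect(c);print((x+180,y+150,w,h),onz(S,x+180+w/2,y+150+h/2,92))
```

```text
19.5167 [551.34471007 -50.83626701 245.06661025] [-0.32345678  0.00658401 -0.5639672 ] 60.88395182336199
(259, 190, 23, 19) [564.18971877 -24.14678209  92.        ]
(212, 174, 41, 32) [ 552.93098603 -130.11079542   92.        ]
(246, 186, 23, 19) [557.75964404 -60.45824775  92.        ]
(212, 174, 41, 32) [ 552.93098603 -130.11079542   92.        ]
```

```bash
python3 -c "
from station import *
print(close_job())"
```

```text
the job is handed in; nothing more can be done
None
```

The disc is fully home over the spindle and drive pin, the keeper is in to its stop, and the arm is clear; I handed the job in at about 19.5 s, but the hand-in returned no verdict.

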